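# Set the idler pulley, then hold the belt tensioner wound to its stop

### The job

First lift the loose blue idler pulley onto the green belt-drive bed and let it stand upright midway between the two fixed pulleys, in line with their centres. Then take the tensioner's red arm by its yellow post and swing it forward against its spring, round to its stop, and finish while still holding it there, so that I can slip the belt on. Leave the idler standing where you set it and leave the other things on the bench alone.

Things in the scene. Friction and masses are not known exactly. Their poses are not given: they have to be found in the camera images.
- idler_center (a point): Centre, half-way up, of the loose idler pulley: blue grooved rim 60 mm in diameter and 26 mm tall, with a brass boss 28 mm in diameter on top of it that rises from 26 to 66 mm above the underside; 66 mm tall in all, this point is 33 mm above its underside. It weighs about 0.25 kg and stands upright on the bench among the bystanders; z is its own axis.
- bed: Green belt-drive bed fixed to the bench: plate 110 mm (its x) by 300 mm (its y) and 12 mm thick, origin at the centre of its underside, z up. Two fixed aluminium pulleys, 70 mm in diameter, stand on it at 105 mm either side of the origin along its y axis, with hubs up to 60 mm above the bench. The origin thus lies midway between the two, and the plate's flat top between them is 12 mm above the bench.
- tensioner: Grey hanger plate of the belt tensioner, 150 mm (x) by 130 mm (y) by 12 mm, fixed to the bench; origin at the centre of its underside, which is on the vertical pivot axis of the arm; z up. Two black rubber stop pegs, 66 mm tall, stand on it about 55 mm from the pivot.
- cage_arm (a joint): Angle of the tensioner's red arm about its vertical pivot, rad: 0 at rest, where a spring holds the arm pointing along the tensioner's -y axis; it grows as the arm is turned clockwise seen from above, forward towards the tensioner's -x (the robot's side), and ends at 0.95 where the arm meets its stop. The spring pulls it back at about 3 N at the post when at rest, about 7.5 N at the stop.
- grip_post (a point): The arm's top is 61 mm above the bench, with two black jockey wheels under it. This point: half-way up the yellow grip post at the end of the red arm, 125 mm from the pivot axis: upright round post 20 mm in diameter, from 61 to 111 mm above the bench; this point is 86 mm above the bench.
- oil_can_center (a point): Bystander: centre of a red can, 60 mm in diameter, 140 mm tall.
- grease_tin_center (a point): Bystander: centre of a yellow tin, 68 mm in diameter, 50 mm tall.
- steel_offcut_center (a point): Bystander: centre of a dark steel block 60 by 35 by 25 mm.
- bolt_cup_center (a point): Bystander: centre of a grey plastic cup, 72 mm in diameter, 70 mm tall.
- glue_bottle_center (a point): Bystander: centre of a white bottle with a green cap, 56 mm in diameter, 150 mm tall.
- bearing_carton_center (a point): Bystander: centre of a small carton 80 by 80 by 45 mm.
There are look-alikes about, which are no part of the job. Of the things that look like the part that bears idler_center, the middle-sized one is meant.

How it is judged (in metres and radians):
On the way, in this order (a step that is already met when the one before it is completed fails the run):
1. the idler stands on the bed midway between the fixed pulleys, released (x of idler_center in the frame of bed between -0.01 and 0.01 m and y of idler_center in the frame of bed between -0.01 and 0.01 m and z of idler_center in the frame of bed between 0.041 and 0.049 m and angle between idler_center's own z axis and vertical below 0.08 rad and contact force between the fingers and idler below 0.1 N and linear speed of idler below 0.03 m/s), for 0.3 s.
2. the gripper holds the red arm at its stop (value of joint cage_arm above 0.9 rad and contact force between the fingers and cage_arm above 3 N), for 0.5 s.
At the end, for the whole second after the job is handed in: The idler stands upright (0.08 rad) and at rest on the bed, within 10 mm of midway between the fixed pulleys and of their line, not touched by the fingers; the fingers press on the red arm with over 3 N and keep it still within 0.05 rad of its stop (joint above 0.90) (all of step 1 and all of step 2 and velocity of joint cage_arm between -0.15 and 0.15 rad/s); the arm keeps its last pose, push and grip.
It fails at once if a bystander is moved more than 30 mm (distance of any of oil_can_center, grease_tin_center, steel_offcut_center, bolt_cup_center, glue_bottle_center, bearing_carton_center from where it was at the start of the episode above 0.03 m).
It also fails if it takes over 54 s, if anything falls off the work surface, if the arm or the gripper's body presses on something with over 40 N, if the wrist force passes 120 N, or if a joint passes its speed limit or range.

### The arm

A 6-joint arm with a two-finger parallel gripper is mounted at the origin on the work surface. World frame = base frame: x ahead of the robot, y to its left, z up, the work surface at z = 0. Lengths are in mm, angles in rad, forces in N, time in s.
With the tool pointing down it reaches from about 275 to 725 mm from the base axis. Payload 5.6 kg.
Tool frame: the origin (TCP) lies between the finger pads; the fingertips stand arm.tip_extent ahead of it and the grasp point (between the pads) lies 11 mm behind it (arm.tip_extent is the distance from the TCP to the fingertips, in mm); z points along the fingers, y is the line along which they close (so a half turn about z gives the same grasp; the last joint's range is limited). The gripper opens to 85 mm and grips with 20 to 120 N. Pads are 22 mm wide; open, the fingers measure 114 mm over their backs; the gripper's body (76 mm by 85 mm) begins 54 mm behind the grasp point. The pads swing forward as they close: fully open they stand 13 mm farther back than shut.
Start: joints at [-1.056, 0.255, 0.108, 0, -1.424, -0.285], TCP at [125.301, -535.53, 239.283] pointing down, gripper open.
Joint ranges: [-2.95, 2.95], [-1.21, 1.97], [-1.09, 1.5], [-2.87, 1.71], [-2.94, -0.07], [-3.05, 3.05]. Speed limits (rad/s): [2.57, 2.57, 3.14, 3.14, 3.14, 3.14].

### API

Orientations are given as a unit quaternion [x, y, z, w].
In Python, from station import arm gives the robot as it stands. The module is installed in compiled form; this text tells all that it offers. Calls block until the motion is done:
- arm.movep(position, orientation): joint-space move of the TCP to a pose.
- arm.move_straight(position, attitude=None, rate=150, until_force=None): straight line of the TCP; attitude=None keeps the orientation; rate is the mean speed in mm/s. With until_force (N) it stops when the force on the tool has changed by that much, and returns True; else False.
- arm.goto_joints(angles): joint-space move.
- arm.gripper_open() and arm.close_gripper(): open the fingers fully, or close them until they stop; the grip force is fixed at half the most.
- arm.pause(seconds).
- arm.inverse_kinematics(position, orientation): joint angles nearest the present ones, or None.
- arm.read_state(): the state.
- arm.grab_frame(name): name is "side" or "top" or "wrist"; returns a dict with "color" (480x640x3 uint8, blue, green, red), "range_z" (480x640 float32, mm along the optical axis (not along the pixel's ray), 0 where there is no reading), "fx", "fy", "cx", "cy" (pixels), "k1" (the pictures are not rectified: a ray, as slopes to the right and down, at radius r is drawn at 1 + k1 r^2 times it, then the intrinsics apply), "pose" (4x4, takes a point from camera to world coordinates); the wrist camera has in their place "tool_from_camera" (4x4, takes a point from camera to tool coordinates, whose origin is the TCP and whose axes are the flange's). Camera axes: x right, y down, z forward; pixel columns grow to the right and rows downward; lengths in mm; the calibration is good to about 2 mm. A picture is of the moment at which its call begins: read the wrist's pose just before it.
A pose or a line that the arm cannot do raises arm.MotionError and nothing moves.
- arm.sign_off(): hands the job in; it is judged then, once.
The state is a dict: "clock": time; "joint_positions": joint angles; "joint_velocities": joint speeds; "joint_torque": joint torques, N m; "ee_pos": TCP position; "orientation": TCP orientation; "force": force on the tool from outside, world axes, zero at the start; "ft_torque": the same for the moment, N m; "opening": finger opening in mm; "grip_force": force on a finger pad.
Only numpy, scipy, OpenCV 4.12 (cv2) and the standard library are available. Lean on these libraries where they do the work, as an engineer would, in place of code of your own. Each camera call takes 0.05 s, during which the arm holds its last target. There are 200 camera calls.

## Working session

There is one attempt and no reset: what is moved stays moved. The work goes in short steps, each a Python script; the robot and the scene stay as the last script left them, time stands still between calls to the robot, and variables do not carry over. Pictures are saved under pics/ and viewed, at most 10 in all, crops included, and the job is handed in when it is done.

```bash
mkdir -p pics
cat > h.py <<'E'
import numpy as np, cv2, pickle
from station import arm
def cloud(f,pose=None):
    P=f["pose"] if pose is None else pose
    v,u=np.mgrid[0:480,0:640]
    K=np.array([[f["fx"],0,f["cx"]],[0,f["fy"],f["cy"]],[0,0,1.]])
    p=cv2.undistortPoints(np.stack([u,v],-1).reshape(-1,1,2).astype(float),K,np.array([f["k1"],0,0,0,0.])).reshape(480,640,2)
    z=f["range_z"]
    c=np.dstack([p[...,0]*z,p[...,1]*z,z,np.ones_like(z)])@np.asarray(P).T
    w=c[...,:3]; w[z==0]=np.nan
    return w
E
python3 - <<'E'
from h import *
s=arm.read_state(); print(s, arm.tip_extent)
for n in("top","side"):
    f=arm.grab_frame(n); cv2.imwrite(f"pics/{n}0.png",f["color"]); pickle.dump(f,open(n+".pkl","wb")); print(n,np.round(f["pose"],3).tolist(),f["k1"],f["fx"])
E
```

```text
{'clock': 0.0, 'joint_positions': array([-1.05639075e+00,  2.55771965e-01,  1.06993334e-01, -5.01160511e-04,
       -1.42392391e+00, -2.84595374e-01]), 'joint_velocities': array([ 0.00094357,  0.0013677 , -0.00031929,  0.00072911, -0.00015477,
       -0.00076502]), 'joint_torque': array([-4.33973473e-04, -3.86622047e+01,  2.37935758e+01,  5.36525175e+00,
       -6.30319162e-03,  2.68749903e-05]), 'ee_pos': array([ 125.23379753, -535.04432694,  238.37416616]), 'orientation': array([-1.14615696e-01,  9.93409418e-01,  9.74457621e-04, -1.42388240e-04]), 'force': array([-0.56913715,  0.12290345,  0.69795009]), 'ft_torque': array([-0.00731711, -0.01942529,  0.00597026]), 'grip_force': 0.0, 'opening': 85.44455721297076} 8.0
top [[0.024, -0.999, 0.037, 507.939], [-1.0, -0.024, 0.014, -15.109], [-0.013, -0.037, -0.999, 1295.007], [0.0, 0.0, 0.0, 1.0]] -0.13369155692042475 556.1156741899354
side [[-0.714, -0.541, 0.445, -11.739], [-0.7, 0.548, -0.457, 606.459], [0.003, -0.637, -0.77, 1073.592], [0.0, 0.0, 0.0, 1.0]] 0.006250528503602671 598.8724414535332
```

View pics/top0.png

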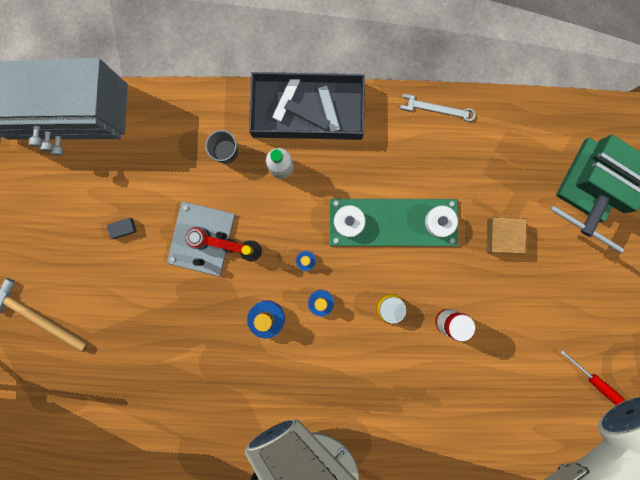

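View pics/side0.png

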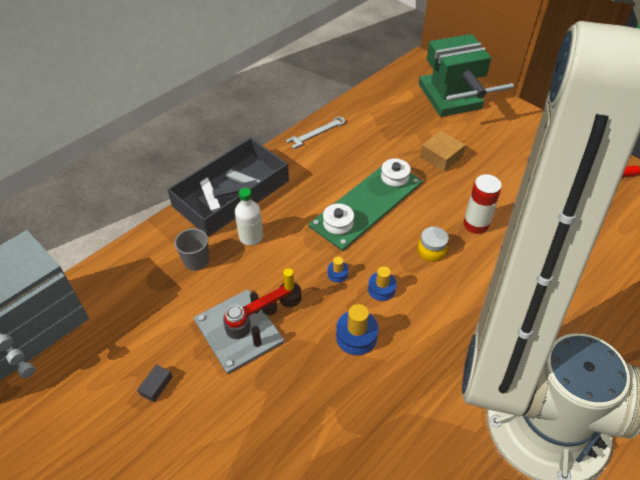

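The top view shows three blue pulleys: small at (306,261), middle at (321,302) and large at (265,320). The bed is at about (395,222), the tensioner pivot at (196,238) and the yellow post at (248,250). The side view agrees. Next I'll measure these.

```bash
cat > m.py <<'E'
from h import *
for n in("top","side"):
    f=pickle.load(open(n+".pkl","rb")); w=cloud(f); hsv=cv2.cvtColor(f["color"],cv2.COLOR_BGR2HSV).astype(int); H,S,V=[hsv[...,i] for i in range(3)]
    X,Y,Z=[w[...,i] for i in range(3)]
    def circ(m):
        (c,r)=cv2.minEnclosingCircle(w[m][:,:2].astype(np.float32)); return np.round(c,1),round(r,1)
    def near(c,r): return np.hypot(X-c[0],Y-c[1])<r
    blue=(H>100)&(H<125)&(S>150)&(V>50)&(Z>18)&(Z<60)
    k,l=cv2.connectedComponents(blue.astype(np.uint8))
    for i in range(1,k):
        m=l==i
        if m.sum()<40: continue
        c,r=circ(m); t=near(c,25)&(H>15)&(H<35)&(S>130)&(Z>38)
        zt=np.nanpercentile(Z[t],80) if t.any() else 0
        print(n,"blue",c,r,m.sum(),np.round(np.nanmedian(Z[m]),1),"boss top",zt, circ(t&(Z>zt-4)) if t.any() else "")
    g=(H>60)&(H<90)&(S>100)&(Z>5)&(Z<22)&(X>400)&(X<700)&(Y<30)&(Y>-400)
    g=cv2.morphologyEx(g.astype(np.uint8),cv2.MORPH_OPEN,np.ones((3,3)))>0
    print(n,"bed",cv2.minAreaRect(w[g][:,:2].astype(np.float32)),np.median(Z[g]))
    bc=np.array(cv2.minAreaRect(w[g][:,:2].astype(np.float32))[0])
    p=near(bc,170)&(Z>26)&(Z<62)&(S<70)
    k,l=cv2.connectedComponents(p.astype(np.uint8))
    for i in range(1,k):
        m=l==i
        if m.sum()>60:
            m2=m&(Z>np.percentile(Z[m],50)-4); print(n,"pul",circ(m),m.sum(),np.percentile(Z[m],[5,50,95]))
    ye=(H>20)&(H<35)&(S>130)&(Z>75)&(Z<125)&(Y>60)&(Y<300)&(X>450)
    print(n,"post",ye.sum(),np.median(w[ye],0),np.ptp(w[ye],axis=0)); zt=np.percentile(Z[ye],75); print(circ(ye&(Z>zt-5)),zt)
    red=((H<8)|(H>172))&(S>150)&(Z>50)&(Z<72)&(Y>60)&(Y<350)&(X>400)
    print(n,"red",np.median(w[red],0),red.sum(),cv2.minAreaRect(w[red][:,:2].astype(np.float32)))
    pl=(Z>6)&(Z<20)&(S<80)&(V>70)&(Y>120)&(Y<400)&(X>420)&(X<640)
    k,l,st,_=cv2.connectedComponentsWithStats(pl.astype(np.uint8)); m=l==1+np.argmax(st[1:,4])
    print(n,"plate",cv2.minAreaRect(w[m][:,:2].astype(np.float32)),m.sum())
E
python3 m.py
```

```text
top blue [511.4  23.6] 21.3 135 20.9 boss top 53.18529303779815 (array([511.5,  23.8]), 9.6)
top blue [415.8 -13.4] 29.2 326 25.8 boss top 67.6036637405271 (array([416.7, -12.4]), 13.3)
top blue [376.2 110.9] 42.0 712 35.8 boss top 94.17371548414913 (array([376.1, 111. ]), 19.3)
top bed ((605.6539306640625, -178.4191436767578), (107.35851287841797, 296.11712646484375), 1.3556629419326782) 11.48817221027059
top pul (array([604.5, -71.9]), 35.0) 742 [43.37639271 47.67621605 57.94534877]
top pul (array([ 607.9, -282.6]), 34.9) 729 [42.03055068 47.66236814 58.32110308]
top post 80 [532.47004636 146.77613906 109.95877222] [17.35561702 18.9878521  36.28867938]
(array([532.5, 148.7]), 9.7) 111.42554450894664
top red [545.25285935 214.3934882   60.50132437] 389 ((548.5827026367188, 221.3115692138672), (116.73536682128906, 42.46759033203125), 79.74681091308594)
top plate ((557.0256958007812, 271.2022705078125), (130.93466186523438, 148.67071533203125), 77.81739807128906) 2627
side blue [512.3  29.1] 22.6 131 21.0 boss top 52.183894444711314 (array([513.5,  28. ]), 11.2)
side blue [415.6  -7.1
[... 170 characters left out ...]
e bed ((606.8580322265625, -162.46640014648438), (112.23204040527344, 283.2841796875), 1.3962938785552979) 12.587823485977879
side pul (array([ 610.8, -277.5]), 38.8) 610 [28.60504371 47.73217253 58.56527314]
side pul (array([607.1, -67.6]), 37.5) 700 [28.04356583 48.01772736 58.56495163]
side post 156 [528.50762265 155.9757548  105.92452554] [21.3966194  20.11890165 41.41871773]
(array([533. , 153.4]), 11.2) 111.78083975103138
side red [542.92576341 220.575495    61.13724317] 614 ((546.1036376953125, 226.857177734375), (143.18463134765625, 31.86182403564453), 82.73795318603516)
side plate ((559.6982421875, 274.61834716796875), (130.86924743652344, 155.3431854248047), 78.01558685302734) 2975
```

```bash
cat >> h.py <<'E'
from scipy.spatial.transform import Rotation as R
def down(a):
    "tool z down, tool y at heading a (rad) in world; of the two half turns the easier one is picked by best()"
    y=np.array([np.cos(a),np.sin(a),0]); z=np.array([0,0,-1.]); x=np.cross(y,z)
    return R.from_matrix(np.c_[x,y,z]).as_quat()
def best(p,a):
    c=[(abs(j[5]),down(b)) for b in(a,a+np.pi) for j in [arm.inverse_kinematics(p,down(b))] if j is not None]
    return min(c,key=lambda t:t[0])[1]
def wrist(tag):
    s=arm.read_state(); f=arm.grab_frame("wrist")
    T=np.eye(4); T[:3,:3]=R.from_quat(s["orientation"]).as_matrix(); T[:3,3]=s["ee_pos"]
    cv2.imwrite(f"pics/{tag}.png",f["color"])
    w=cloud(f,T@f["tool_from_camera"]); return w,cv2.cvtColor(f["color"],cv2.COLOR_BGR2HSV).astype(int),s
E
python3 - <<'E'
from h import *
for tag,p in(("wbed",[560,-177,270]),("widl",[400,-12,240])):
    q=best(p,0); arm.movep(p,q); arm.pause(.3)
    w,h,s=wrist(tag); pickle.dump((w,h),open(tag+".pkl","wb"))
    print(tag,s["clock"],s["ee_pos"],s["joint_positions"].round(2),q, np.nanmin(w[...,:2],(0,1)),np.nanmax(w[...,:2],(0,1)))
    H,S,V=[h[...,i] for i in range(3)];Z=w[...,2]
    def circ(m):
        k,l,st,_=cv2.connectedComponentsWithStats(m.astype(np.uint8))
        for i in range(1,k):
            if st[i,4]>300: print(cv2.minEnclosingCircle(w[l==i][:,:2].astype(np.float32)),st[i,4],np.median(Z[l==i]))
    if tag=="wbed": circ((Z>38)&(Z<54)&(S<70))
    circ((H>100)&(H<125)&(S>150)&(Z>15)&(Z<40)); circ((H>15)&(H<35)&(S>130)&(Z>60)&(Z<75))
m=cv2.hconcat([cv2.imread("pics/wbed.png"),cv2.imread("pics/widl.png")]); cv2.imwrite("pics/w2.png",cv2.resize(m,(800,300)))
E
```

```text
wbed 2.4333 [ 559.81384653 -177.45374135  270.03662478] [-0.04  0.32  0.28  0.   -1.53  0.04] [-0.70710678  0.70710678  0.          0.        ] [ 106.99183609 -365.32519807] [1865.19355536 1020.29018547]
((388.1552429199219, -307.61334228515625), 29.194692611694336) 542 46.33190395110498
((609.2442016601562, -283.5999755859375), 35.0007209777832) 4564 48.89541005306933
((406.19134521484375, -176.5372772216797), 30.381452560424805) 3033 50.83358319290744
((604.6756591796875, -73.7637710571289), 35.3243408203125) 2703 49.0125502898905
((852.4786987304688, -29.203086853027344), 88.51213836669922) 1537 46.144409528306596
((935.6175537109375, 55.547691345214844), 49.172306060791016) 629 45.04573361707344
((512.2530517578125, 22.492937088012695), 23.34254264831543) 561 21.05439511296123
widl 3.7083 [400.51094113 -12.3435177  239.81952409] [ 0.36 -0.05 -0.23  0.   -1.38 -0.37] [-0.70710678  0.70710678  0.          0.        ] [ -18.22444246 -192.75092562] [790.24082153 375.07816885]
((416.53460693359375, -13.876023292541504), 29.66773796081543) 1724 26.92881066290721
((511.90496826171875, 22.994752883911133), 22.673572540283203) 891 20.94281448166123
((375.9510192871094, 110.37876892089844), 42.15816879272461) 2796 37.57491857315995
((416.4573974609375, -13.650614738464355), 14.017461776733398) 795 66.9105433443221
```

View pics/w2.png

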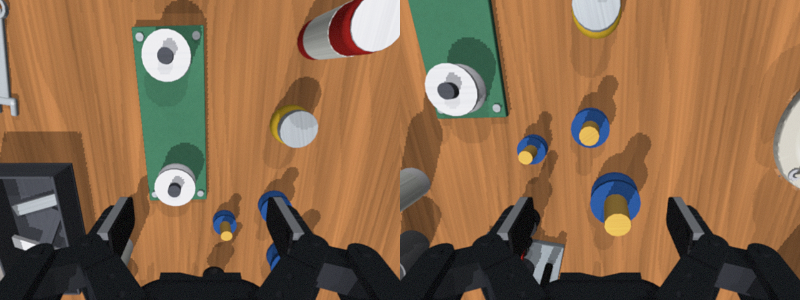

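The wrist views put the bed midpoint at about (607, -178.7) and the middle idler at (416.5, -13.8), which matches the top view. Now I'll grasp and place it.

Run:
```python
from h import *
ix,iy,bx,by=416.5,-13.8,607,-178.7
q=best([ix,iy,120],0)
arm.movep([ix,iy,110],q)
print(arm.move_straight([ix,iy,40],q,rate=100,until_force=8))
arm.close_gripper(); s=arm.read_state(); print(s["opening"],s["grip_force"],s["ee_pos"])
arm.move_straight([ix,iy,140],rate=120)
q2=best([bx,by,140],-0.01)
arm.move_straight([bx,by,140],q2,rate=150); arm.pause(.2)
s=arm.read_state(); print(s["opening"],s["ee_pos"],s["force"])
arm.move_straight([bx,by,60],rate=80); arm.pause(.2)
print(arm.move_straight([bx,by,49],rate=15,until_force=4)); s=arm.read_state(); print(s["ee_pos"],s["force"])
arm.gripper_open(); arm.pause(.2)
arm.move_straight([bx,by,150],rate=100); arm.move_straight([bx-60,by,270],rate=150); arm.pause(.3)
w,h,s=wrist("wafter"); print(s["clock"])
H,S,V=[h[...,i] for i in range(3)];Z=w[...,2]
for m in ((Z>42)&(Z<54)&(S<70)&(w[...,0]>540)&(w[...,0]<680),(H>100)&(H<125)&(S>150)&(Z>27)&(Z<50)&(w[...,0]>500),(H>15)&(H<35)&(S>130)&(Z>70)&(Z<90)):
    k,l,st,_=cv2.connectedComponentsWithStats(m.astype(np.uint8))
    for i in range(1,k):
        if st[i,4]>150: print(cv2.minEnclosingCircle(w[l==i][:,:2].astype(np.float32)),st[i,4],np.median(Z[l==i]))
```

```text
False
26.442699287920913 58.95278334617615 [416.43373267 -13.8317182   40.31213297]
26.774633046112267 [ 606.86985704 -178.39037255  140.26574565] [-0.94458214 -0.41253656 -3.95576915]
True
[ 606.90413717 -178.64276285   52.35757377] [-0.98115631  0.86432269  5.67080589]
13.9667
((609.2316284179688, -283.5091247558594), 34.971927642822266) 4584 48.92090981268606
((604.1907348632812, -73.2773666381836), 35.58394241333008) 2710 48.96381106255319
((607.1182861328125, -178.2544708251953), 30.07659912109375) 1625 38.99245203506126
((606.847900390625, -178.76931762695312), 13.719146728515625) 741 78.81601377877848
```

View pics/wafter.png

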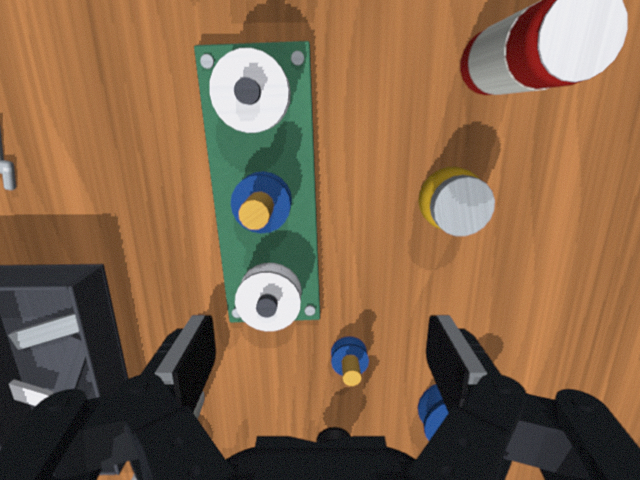

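The idler is standing within 1 mm of the midpoint. Next I'll measure the post and pivot with the wrist camera.

```bash
cat > t.py <<'E'
from h import *
def meas(w,h):
    H,S,V=[h[...,i] for i in range(3)];X,Y,Z=[w[...,i] for i in range(3)]
    def big(m,nm):
        k,l,st,_=cv2.connectedComponentsWithStats(m.astype(np.uint8)); m=l==1+np.argmax(st[1:,4]); p=w[m][:,:2].astype(np.float32)
        print(nm,m.sum(),np.median(Z[m]).round(1),cv2.minEnclosingCircle(p),cv2.minAreaRect(p)); return m
    R0=(Y>100)&(Y<380)&(X>400)&(X<660)
    big(R0&(H>18)&(H<35)&(S>120)&(Z>107)&(Z<118),"post")
    big(R0&(Z>6)&(Z<18)&(S<80)&(V>60),"plate")
    big(R0&((H<8)|(H>172))&(S>140)&(Z>50)&(Z<80),"red")
E
python3 - <<'E'
from t import *
p=[470,230,300]; q=best(p,0)
arm.move_straight([547,-178.7,300]); arm.movep(p,q); arm.pause(.3)
w,h,s=wrist("wten"); meas(w,h); print(s["clock"],s["joint_positions"].round(2))
for x,y,a in((532,148,-.197),(479,173,-.67),(443,220,-1.147)):
    for b in(a,a+np.pi):
        j=arm.inverse_kinematics([x,y,80],down(b)); print(None if j is None else j.round(2))
E
```

```text
post 474 112.0 ((532.236328125, 148.95472717285156), 10.003484725952148) ((532.0503540039062, 148.85231018066406), (18.277191162109375, 19.59162139892578), 88.80614471435547)
plate 9727 13.0 ((557.8776245117188, 270.8307189941406), 97.66300201416016) ((558.3750610351562, 270.770751953125), (130.22341918945312, 150.7160186767578), 78.1023941040039)
red 2234 61.8 ((534.8515625, 220.82461547851562), 69.08842468261719) ((540.6535034179688, 218.88327026367188), (136.59521484375, 43.793766021728516), 71.49918365478516)
16.2 [ 0.75  0.19  0.18  0.   -1.56 -0.75]
[ 0.55  0.36 -0.17  0.   -1.04  2.39]
[ 0.55  0.36 -0.17  0.   -1.04 -0.75]
[ 0.65  0.28 -0.28  0.   -1.01  1.82]
[ 0.65  0.28 -0.28  0.   -1.01 -1.32]
[ 0.78  0.26 -0.31  0.   -1.    1.22]
[ 0.78  0.26 -0.31  0.   -1.   -1.93]
```

View pics/wten.png

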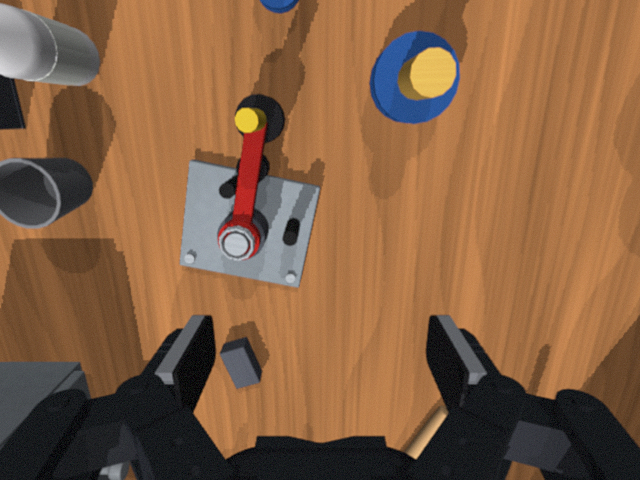

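The wrist view shows the post at pixel (248,119) and the pivot at (238,243). That gives pivot (558, 270.8) and post (532.2, 148.9), and the spacing between them comes to 125 mm as specified.

Run:
```python
from t import *
piv=np.array([558,270.8]); v0=np.array([532.2,148.9])-piv; v0*=125/np.linalg.norm(v0); a0=np.arctan2(v0[1],v0[0])
def P(th,z=79):
    a=a0-th; return [*(piv+125*np.array([np.cos(a),np.sin(a)])),z], down(a-np.pi/2+np.pi)  # tool y along the tangent
p,q=P(0,150); arm.movep(p,q)
p,q=P(0); print(arm.move_straight(p,q,rate=80,until_force=8))
arm.close_gripper(); s=arm.read_state(); print(s["clock"],s["opening"],s["grip_force"],s["ee_pos"],s["force"],s["joint_positions"].round(2))
def show(th):
    s=arm.read_state(); d=s["ee_pos"][:2]-piv; a=a0-th; t=np.array([np.sin(a),-np.cos(a)])
    e=(a0-np.arctan2(d[1],d[0])+np.pi)%(2*np.pi)-np.pi; F=s["force"]
    print(round(th,3),"ang",e.round(3),"r",np.hypot(*d).round(1),"Ft",round(F[:2]@t,1),"Fr",round(F[:2]@[np.cos(a),np.sin(a)],1),"open",s["opening"].round(1),s["clock"]); return F[:2]@t
f0=show(0)
for th in list(np.arange(.1,.81,.1))+[.86,.9,.92,.94,.95,.96,.97,.98]:
    p,q=P(th); arm.move_straight(p,q,rate=60 if th<.85 else 25)
    if th>.85: arm.pause(.15)
    f=show(th)
    if f-f0<-22: break
pickle.dump(th,open("th.pkl","wb"))
w=arm.grab_frame("top"); cv2.imwrite("pics/stop.png",w["color"][150:350,130:400].repeat(2,0).repeat(2,1))
```

```text
False
20.5583 18.623907965941356 58.40852916240692 [531.62867877 148.59449837  79.26971674] [-4.43651953  0.42531639  4.09953167] [ 0.56  0.36 -0.17 -0.   -1.04  2.38]Traceback (most recent call last):
  File "<stdin>", line 12, in <module>
  File "<stdin>", line 11, in show
AttributeError: 'float' object has no attribute 'round'
```

Run:
```python
from t import *
piv=np.array([558,270.8]); v0=np.array([532.2,148.9])-piv; a0=np.arctan2(v0[1],v0[0])
def P(th,z=79):
    a=a0-th; return [*(piv+125*np.array([np.cos(a),np.sin(a)])),z], down(a+np.pi/2)
def show(th):
    s=arm.read_state(); d=s["ee_pos"][:2]-piv; a=a0-th; t=np.array([np.sin(a),-np.cos(a)])
    e=(a0-np.arctan2(d[1],d[0])+np.pi)%(2*np.pi)-np.pi; F=s["force"]
    print("%.3f ang %.3f r %.1f Ft %.1f Fr %.1f open %.1f t %.1f"%(th,e,np.hypot(*d),F[:2]@t,F[:2]@[np.cos(a),np.sin(a)],s["opening"],s["clock"])); return F[:2]@t
show(0)
for th in list(np.arange(.1,.81,.1))+[.86,.9,.92,.94,.95,.96,.97,.98]:
    p,q=P(th); arm.move_straight(p,q,rate=60 if th<.85 else 25)
    if th>.85: arm.pause(.15)
    if show(th)<-24: break
w=arm.grab_frame("top"); cv2.imwrite("pics/stop.png",w["color"][150:350,130:400].repeat(2,0).repeat(2,1))
```

```text
0.000 ang 0.004 r 125.0 Ft 4.4 Fr 0.5 open 18.6 t 20.6
0.100 ang 0.095 r 125.1 Ft -1.2 Fr 1.5 open 18.5 t 20.9
0.200 ang 0.195 r 125.1 Ft -2.0 Fr 2.6 open 18.6 t 21.3
0.300 ang 0.295 r 125.2 Ft -2.0 Fr 3.8 open 18.7 t 21.6
0.400 ang 0.396 r 125.3 Ft -2.3 Fr 4.0 open 18.2 t 22.0
0.500 ang 0.496 r 125.5 Ft -2.8 Fr 5.0 open 18.5 t 22.4
0.600 ang 0.596 r 125.6 Ft -3.3 Fr 5.3 open 18.6 t 22.7
0.700 ang 0.696 r 125.8 Ft -3.9 Fr 5.3 open 18.8 t 23.1
0.800 ang 0.795 r 125.9 Ft -3.4 Fr 5.8 open 19.0 t 23.4
0.860 ang 0.853 r 126.0 Ft -4.0 Fr 5.9 open 18.4 t 24.0
0.900 ang 0.893 r 126.1 Ft -3.7 Fr 6.6 open 18.9 t 24.5
0.920 ang 0.913 r 126.1 Ft -4.6 Fr 7.1 open 18.6 t 24.9
0.940 ang 0.933 r 126.2 Ft -4.0 Fr 7.2 open 18.6 t 25.3
0.950 ang 0.943 r 126.2 Ft -5.0 Fr 6.5 open 18.7 t 25.7
0.960 ang 0.953 r 126.2 Ft -5.0 Fr 6.3 open 18.7 t 26.1
0.970 ang 0.962 r 126.2 Ft -4.1 Fr 7.4 open 18.5 t 26.5
0.980 ang 0.968 r 126.2 Ft -7.4 Fr 5.8 open 18.4 t 26.9
```

View pics/stop.png

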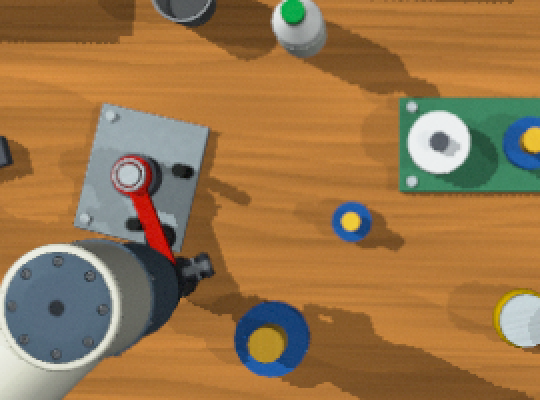

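The arm is swung round and the force is just starting to rise at the stop. I'll press on in small steps until the stop is firmly felt.

Run:
```python
from t import *
piv=np.array([558,270.8]); v0=np.array([532.2,148.9])-piv; a0=np.arctan2(v0[1],v0[0])
for th in(.99,1.0,1.01,1.02):
    a=a0-th; arm.move_straight([*(piv+125*np.array([np.cos(a),np.sin(a)])),79],down(a+np.pi/2),rate=20); arm.pause(.3)
    s=arm.read_state(); d=s["ee_pos"][:2]-piv; F=s["force"]; Ft=F[:2]@[np.sin(a),-np.cos(a)]
    print(th,(a0-np.arctan2(d[1],d[0]))%6.2832,Ft,F,s["opening"],s["grip_force"],s["clock"])
    if Ft<-12: break
arm.pause(1.0); s=arm.read_state(); d=s["ee_pos"][:2]-piv; print((a0-np.arctan2(d[1],d[0]))%6.2832,s["force"],s["grip_force"],abs(s["joint_velocities"]).max())
f=arm.grab_frame("top"); w=cloud(f); h=cv2.cvtColor(f["color"],cv2.COLOR_BGR2HSV); m=(h[...,0]>100)&(h[...,0]<125)&(h[...,1]>150)&(w[...,2]>25)&(w[...,2]<55)&(w[...,0]>560)&(w[...,0]<650)&(w[...,1]<-120)
print(cv2.minEnclosingCircle(w[m][:,:2].astype(np.float32)))
# red arm direction seen by the top camera
H,S=h[...,0],h[...,1]; r=((H<8)|(H>172))&(S>150)&(w[...,2]>52)&(w[...,2]<70)&(np.hypot(w[...,0]-558,w[...,1]-271)<115)&(np.hypot(w[...,0]-558,w[...,1]-271)>35)
c=w[r][:,:2].mean(0)-[557,271.2]; print("arm angle",(a0-np.arctan2(c[1],c[0]))%6.2832,r.sum())
```

```text
0.99 0.9699690509919483 -10.062430399473694 [ -1.23375798 -11.28384973  10.24954897] 18.556436984933903 59.78472948074341 27.525
1.0 0.9703815496324419 -16.157946660522043 [  3.65174966 -15.89536853   8.45957219] 18.29654675273816 59.98033404350281 28.075
0.9704517190496125 [  4.05011372 -15.4895743    7.48748516] 59.97883200645447 0.002661654193171048
((606.0402221679688, -176.82553100585938), 29.877178192138672)
arm angle 0.9362625360780115 250
```

```bash
python3 -c "
from station import arm
print(arm.sign_off())"
```

```text
the job is handed in; nothing more can be done
None
```

The job is handed in: the idler stands within about 1 mm of midway between the fixed pulleys, and the gripper is holding the red arm against its stop; no verdict on the judging was returned.

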